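# Air the tea on a winter afternoon

### The job

Air the tea: stir the tea balls in the stoneware bowl with the wooden muddler until at least six of the seven have rolled well away from where they lay, keep them all in the bowl, then stand the muddler upright and centred on top of its pedestal. Also lay each of the pressed tea bricks (three or four are there) level, balanced and square across the narrow raised bamboo rail, next to one another and not stacked. The bricks crumble, so grip them lightly, and leave the cup and the infuser basket where they are.

Things in the scene. Friction and masses are not known exactly. Their poses are not given: they have to be found in the camera images.
- tray: Flat bamboo tray, a board 250 x 240 x 12 mm, fixed to the table, no rim. Origin: centre of its underside; x along its 250 mm side, z up.
- rail: Raised bamboo rail, fixed: a solid straight beam 400 mm long (along its own y), 36 mm wide (its x), its flat level top 50 mm above the table. Origin: on the table under the middle of the rail.
- rail_top (a point): Middle of the rail's top face, 50 mm above the table; axes as the rail.
- bowl: White stoneware bowl, fixed to the table. Outer diameter 152 mm at the foot, 168 mm at the rim, 58 mm high, wall 6 mm, flat inner floor 8 mm above the table (140 mm across; 156 mm across inside the rim). Origin: centre of its underside.
- muddler: Loose wooden muddler (stirring rod) that stands upright on its own foot: round foot 34 mm in diameter and 34 mm high, above it a round shaft 24 mm in diameter, 152 mm high in all, 0.14 kg. Origin: centre of the foot's flat underside; z up along the shaft. It begins upright on the table.
- stand: Dark wooden pedestal for the muddler, fixed: a base 72 mm in diameter, a thin column and a flat round top 42 mm in diameter, 70 mm above the table. Origin: centre of its underside.
- stand_top (a point): Centre of the pedestal's flat top, 70 mm above the table.
- cup: Bystander: loose small blue tea cup, 60 mm in diameter, 50 mm high. Origin: centre of its underside.
- infuser: Bystander: loose stainless infuser basket, 56 mm in diameter, 55 mm high. Origin: centre of its underside.
- brick1: Loose pressed tea brick, dark brown, 100 x 46 x 30 mm (its x, y, z), 0.10 to 0.22 kg. Origin: centre of its 100 x 46 underside as it first lies on the tray. May be absent (None). It crumbles if the gripper's fingers press on it with more than 60 N each (120 N counting both).
- brick1_mid (a point): Centre of brick1, 15 mm above its origin.
- brick2: Loose pressed tea brick, dark brown, 100 x 46 x 30 mm (its x, y, z), 0.10 to 0.22 kg. Origin: centre of its 100 x 46 underside as it first lies on the tray. May be absent (None). It crumbles if the gripper's fingers press on it with more than 60 N each (120 N counting both).
- brick2_mid (a point): Centre of brick2, 15 mm above its origin.
- brick3: Loose pressed tea brick, dark brown, 100 x 46 x 30 mm (its x, y, z), 0.10 to 0.22 kg. Origin: centre of its 100 x 46 underside as it first lies on the tray. May be absent (None). It crumbles if the gripper's fingers press on it with more than 60 N each (120 N counting both).
- brick3_mid (a point): Centre of brick3, 15 mm above its origin.
- brick4: Loose pressed tea brick, dark brown, 100 x 46 x 30 mm (its x, y, z), 0.10 to 0.22 kg. Origin: centre of its 100 x 46 underside as it first lies on the tray. May be absent (None). It crumbles if the gripper's fingers press on it with more than 60 N each (120 N counting both).
- brick4_mid (a point): Centre of brick4, 15 mm above its origin.
- ball1_center (a point): Centre of one of the seven loose flowering-tea balls, olive brown, 22 mm in diameter, 12 g, lying on the bowl's floor. They roll easily.
- ball2_center (a point): Centre of one of the seven loose flowering-tea balls, olive brown, 22 mm in diameter, 12 g, lying on the bowl's floor. They roll easily.
- ball3_center (a point): Centre of one of the seven loose flowering-tea balls, olive brown, 22 mm in diameter, 12 g, lying on the bowl's floor. They roll easily.
- ball4_center (a point): Centre of one of the seven loose flowering-tea balls, olive brown, 22 mm in diameter, 12 g, lying on the bowl's floor. They roll easily.
- ball5_center (a point): Centre of one of the seven loose flowering-tea balls, olive brown, 22 mm in diameter, 12 g, lying on the bowl's floor. They roll easily.
- ball6_center (a point): Centre of one of the seven loose flowering-tea balls, olive brown, 22 mm in diameter, 12 g, lying on the bowl's floor. They roll easily.
- ball7_center (a point): Centre of one of the seven loose flowering-tea balls, olive brown, 22 mm in diameter, 12 g, lying on the bowl's floor. They roll easily.
Not all that is in view belongs to the job. What is shaped like the brick2 but green or orange is not meant.

How it is judged (in metres and radians):
On the way, in this order (a step that is already met when the one before it is completed fails the run):
1. with the muddler's foot down in the bowl, at least six of the seven tea balls are over 12 mm from where they lay at the start (horizontal distance between muddler and bowl below 0.07 m and z of muddler in the frame of bowl below 0.035 m and (distance of each of ball2_center, ball3_center, ball4_center, ball5_center, ball6_center, ball7_center from where it was at the start of the episode above 0.012 m or distance of each of ball1_center, ball3_center, ball4_center, ball5_center, ball6_center, ball7_center from where it was at the start of the episode above 0.012 m or distance of each of ball1_center, ball2_center, ball4_center, ball5_center, ball6_center, ball7_center from where it was at the start of the episode above 0.012 m or distance of each of ball1_center, ball2_center, ball3_center, ball5_center, ball6_center, ball7_center from where it was at the start of the episode above 0.012 m or distance of each of ball1_center, ball2_center, ball3_center, ball4_center, ball6_center, ball7_center from where it was at the start of the episode above 0.012 m or distance of each of ball1_center, ball2_center, ball3_center, ball4_center, ball5_center, ball7_center from where it was at the start of the episode above 0.012 m or distance of each of ball1_center, ball2_center, ball3_center, ball4_center, ball5_center, ball6_center from where it was at the start of the episode above 0.012 m)), for 0.1 s.
2. the muddler stands upright and centred on its pedestal, let go (horizontal distance between muddler and stand_top below 0.016 m and z of muddler in the frame of stand_top between -0.004 and 0.006 m and angle between muddler's own z axis and vertical below 0.1 rad and linear speed of muddler below 0.02 m/s and contact force between the fingers and muddler below 0.05 N), for 0.3 s.
At the end, for the whole second after the job is handed in: Muddler upright (0.1 rad) on the pedestal top, within 16 mm of its centre; each brick rests directly on the rail, long side level (0.12 rad) and square across it (0.35 rad), its middle within 20 mm of the centre line and within the rail's length; all balls in the bowl; all at rest (horizontal distance between muddler and stand_top below 0.016 m and z of muddler in the frame of stand_top between -0.004 and 0.006 m and angle between muddler's own z axis and vertical below 0.1 rad and linear speed of each of muddler, brick1, brick2, brick3, brick4 below 0.02 m/s and x of brick1_mid in the frame of rail_top between -0.02 and 0.02 m and y of brick1_mid in the frame of rail_top between -0.2 and 0.2 m and z of brick1_mid in the frame of rail_top between 0.009 and 0.03 m and angle between brick1's own x axis and vertical between 1.45 and 1.69 rad and angle between the x axis of each of brick1, brick2, brick3, brick4 and the x axis of rail, either way round below 0.35 rad and x of brick2_mid in the frame of rail_top between -0.02 and 0.02 m and y of brick2_mid in the frame of rail_top between -0.2 and 0.2 m and z of brick2_mid in the frame of rail_top between 0.009 and 0.03 m and angle between brick2's own x axis and vertical between 1.45 and 1.69 rad and x of brick3_mid in the frame of rail_top between -0.02 and 0.02 m and y of brick3_mid in the frame of rail_top between -0.2 and 0.2 m and z of brick3_mid in the frame of rail_top between 0.009 and 0.03 m and angle between brick3's own x axis and vertical between 1.45 and 1.69 rad and x of brick4_mid in the frame of rail_top between -0.02 and 0.02 m and y of brick4_mid in the frame of rail_top between -0.2 and 0.2 m and z of brick4_mid in the frame of rail_top between 0.009 and 0.03 m and angle between brick4's own x axis and vertical between 1.45 and 1.69 rad and horizontal distance between each of ball1_center, ball2_center, ball3_center, ball4_center, ball5_center, ball6_center, ball7_center and bowl below 0.08 m and height (world z) of each of ball1_center, ball2_center, ball3_center, ball4_center, ball5_center, ball6_center, ball7_center below 0.058 m); the robot touches nothing.
It fails at once if a brick is squeezed by the fingers with more than 120 N in all (contact force between the fingers and brick1 above 120 N or contact force between the fingers and brick2 above 120 N or contact force between the fingers and brick3 above 120 N or contact force between the fingers and brick4 above 120 N).
It fails at once if the cup or the infuser basket is moved more than 30 mm (distance of any of cup, infuser from where it was at the start of the episode above 0.03 m).
Of brick1, brick2, brick3, brick4 only 3 to 4 are there at a start; the rules pass over those that are not, and their reading is None.
At some moment in a run one of brick1, brick2, brick3, brick4 may be knocked a few centimetres aside while the robot is not near it.
It also fails if it takes over 210 s, if anything falls off the work surface, if the arm or the gripper's body presses on something with over 40 N, if the wrist force passes 120 N, or if a joint passes its speed limit or range.

### The arm

A 6-joint arm with a two-finger parallel gripper is mounted at the origin on the work surface. World frame = base frame: x ahead of the robot, y to its left, z up, the work surface at z = 0. Lengths are in m, angles in degrees, forces in N, time in s.
With the tool pointing down it reaches from about 0.4 to 0.825 m from the base axis. Payload 7 kg.
Tool frame: the origin (TCP) lies between the finger pads; the fingertips stand 22 mm ahead of it and the grasp point (between the pads) lies 3 mm ahead of it; z points along the fingers, y is the line along which they close (so a half turn about z gives the same grasp; the last joint's range is limited). The gripper opens to 88 mm and grips with 3 to 60 N. Pads are 19 mm wide; open, the fingers measure 130 mm over their backs; the gripper's body (78 mm by 193 mm) begins 47 mm behind the grasp point.
Start: joints at [-58.608, 20.546, 0.682, 0, -70.136, -16.507], TCP at [0.173, -0.652, 0.249] pointing down, gripper open.
Joint ranges: [-176.03, 176.03], [-82.01, 121.73], [-58.28, 71.71], [-173.87, 95.51], [-174.79, -0.11], [-173.66, 173.66]. Speed limits (degrees/s): [136.94, 136.94, 172.46, 180, 180, 180].

### API

Orientations are given as [roll, pitch, yaw] about the fixed x, y, z axes, in that order (R = Rz(yaw) Ry(pitch) Rx(roll)).
In Python, from plant import r, vision gives the robot as it stands.
- The arm moves only by the shell command python3 -m pendant 'ROWS' [FORCE]. ROWS is JSON, a list that holds one entry, the list of rows, each a list of 7 numbers: the shift along the tool's x, y, z scaled (see below), then the turn, a rotation vector about the tool's x, y, z scaled (see below), then the opening, from -1 (shut) to 1 (fully open). In form: [[[x, y, z, wx, wy, wz, fingers], ...]]. A call has exactly 8 rows; each row shifts and turns the commanded pose from where the row before left it, along the tool's axes as they then stand; what a row does not reach is not made up. The controller multiplies each number of a shift by 20 mm and each number of a turn by 4 degrees. A row lasts 1/10 s, in which the tool goes at most 50 mm and 8.59 degrees, less where a joint would pass 70% of its speed; a pose out of reach is approached as far as the arm can. A call with a number of a shift or a turn outside -1 to 1 is refused whole. A call with a gripper value outside its range is refused whole. The fingers move at their own pace and stop on an object; FORCE is the grip in N (left out, the last holds). Time passes only in rows, so rows that do not move let the fingers close, or fill a call up. It gives the time, the measured TCP pose, the force, the opening and the grip force at its end, in the units of the state.
- r.get_state(): the state, without advancing time (a new reading comes with each control period).
- vision.capture(name): name is "scene" or "top"; returns a dict with "frame" (480x640x3 uint8, blue, green, red), "depth" (480x640 float32, m along the optical axis (not along the pixel's ray), 0 where there is no reading), "camera_matrix" (3x3 intrinsics, pixels), "extrinsics" (4x4, takes a point from world to camera coordinates). Camera axes: x right, y up, looking along -z (the intrinsics and any distortion apply to the point x, -y, -z); pixel columns grow to the right and rows downward; lengths in m; the calibration is good to about 2 mm. A picture is of the moment at which its call begins.
- r.close_job(): hands the job in; it is judged then, once.
The state is a dict: "time_s": time; "joints": joint angles; "qd": joint speeds; "joint_torque": joint torques, N m; "tcp_pos": TCP position; "eef_rot": TCP orientation; "contact_force": force on the tool from outside, world axes, zero at the start; "moment": the same for the moment, N m; "gripper_width": finger opening in m; "gripper_force": force on a finger pad.
Only numpy, scipy, OpenCV 4.12 (cv2) and the standard library are available. Lean on these libraries where they do the work, as an engineer would, in place of code of your own. Each camera call takes 0.05 s, during which the arm holds its last target. There are 200 camera calls.

## Working session

There is one attempt and no reset: what is moved stays moved. The work goes in short steps, Python scripts to look and compute and a shell command to move; the robot and the scene stay as the last step left them, time stands still between calls to the robot, and variables do not carry over. Pictures are saved under pics/ and viewed, at most 14 in all, crops included, and the job is handed in when it is done.

```bash
ls; mkdir -p pics; python3 - <<'E'
from plant import r, vision
import cv2,numpy as np
print(r.get_state())
for n in("scene","top"):
    c=vision.capture(n); cv2.imwrite(f"pics/{n}0.png",c["frame"]); np.savez(f"{n}0.npz",**c)
    print(n,c["camera_matrix"],c["extrinsics"],(c["depth"]>0).mean())
E
```

```text
pics
{'time_s': 0.0, 'joints': array([-5.86094726e+01,  2.05926759e+01,  6.35105588e-01, -1.93274674e-02,
       -7.01349423e+01, -1.65079669e+01]), 'qd': array([-3.90628833e-03,  8.18875786e-02, -6.15063400e-05, -3.55158643e-02,
       -8.85791162e-02, -3.77663961e-02]), 'joint_torque': array([ 1.04900992e-03, -5.82720709e+01,  2.93060321e+01,  6.99753106e+00,
        6.84678686e-03, -1.65378224e-04]), 'tcp_pos': array([ 0.17324464, -0.65194007,  0.24762125]), 'eef_rot': array([ 1.79906138e+02, -8.86969560e-03, -1.65124015e+02]), 'contact_force': array([-0.13441431, -0.05865429, -0.76022954]), 'moment': array([ 0.00041089, -0.03165215, -0.01360629]), 'gripper_force': 0.0, 'gripper_width': 0.08750689568665573}
scene [[536.94478712   0.         308.99749468]
 [  0.         536.94478712 246.24294364]
 [  0.           0.           1.        ]] [[ 0.30087895  0.95361562 -0.00944005 -0.04085043]
 [-0.74453053  0.24107238  0.62254189  0.34475357]
 [ 0.5959414  -0.18028134  0.78252954 -1.75440327]
 [ 0.          0.          0.          1.        ]] 0.9961295572916666
top [[569.10928414   0.         324.63327513]
 [  0.         569.10928414 238.99262079]
 [  0.           0.           1.        ]] [[ 0.0253413  -0.99967684  0.00200789 -0.14142517]
 [ 0.98218005  0.02527182  0.18623556 -0.51044822]
 [-0.18622612 -0.00274735  0.98250307 -1.22987456]
 [ 0.          0.          0.          1.        ]] 0.9960611979166667
```

View pics/scene0.png

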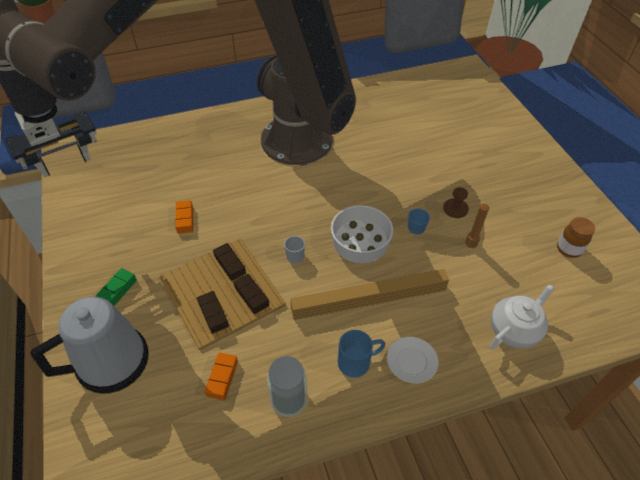

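View pics/top0.png

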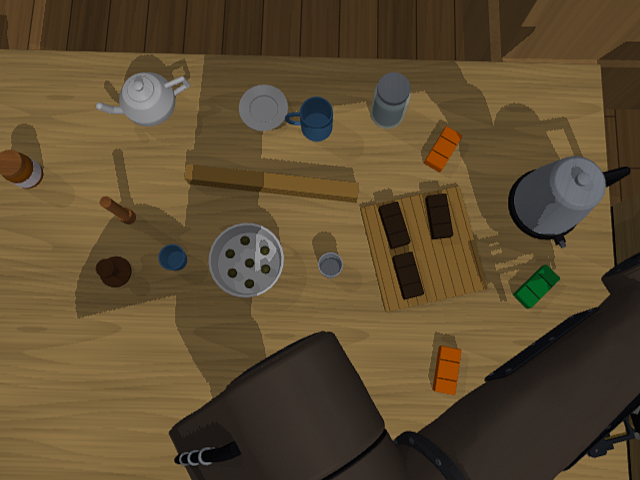

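Three dark-brown bricks lie on the tray: top view (394,224), (439,216), (408,275); scene view (230,261), (251,293), (212,312). The orange and green ones at top (443,148), (447,369), (537,286) are decoys by colour. Also in the top view: muddler (118,210), pedestal (114,271), bowl (246,260), rail (185,175)–(357,190), cup (172,257) and infuser (330,265).

```bash
cat > h.py <<'E'
import numpy as np,cv2
def cloud(c):
    d=c["depth"];K=c["camera_matrix"];v,u=np.indices(d.shape)
    P=np.stack([(u-K[0,2])*d/K[0,0],-(v-K[1,2])*d/K[1,1],-d],-1)
    E=c["extrinsics"];W=(P-E[:3,3])@E[:3,:3]
    W[d<=0]=np.nan
    return W
def sel(W,u0,v0,u1,v1,z0,z1):
    p=W[v0:v1,u0:u1].reshape(-1,3);return p[(p[:,2]>z0)&(p[:,2]<z1)]
def rect(p):
    (cx,cy),(a,b),t=cv2.minAreaRect((p[:,:2]*1000).astype(np.float32))
    if a<b:a,b,t=b,a,t+90
    t=(t+90)%180-90
    return f"c=({cx:.0f},{cy:.0f}) {a:.0f}x{b:.0f} long-yaw {t:.0f} z med {np.median(p[:,2])*1e3:.0f} max {p[:,2].max()*1e3:.0f} n {len(p)}"
E
python3 - <<'E'
from h import *
T=dict(np.load("top0.npz"));S=dict(np.load("scene0.npz"))
WT=cloud(T);WS=cloud(S)
B={'top':[("tray",360,190,490,315,.008,.02),("A394",376,195,412,250,.033,.06),("B439",422,190,458,245,.033,.06),("C408",388,248,428,305,.033,.06),("rail",180,160,360,205,.045,.06),("rim",205,220,288,300,.053,.07),("mud",95,190,140,228,.02,.2),("mudtop",95,190,140,228,.14,.2),("stand",92,250,135,290,.06,.1),("cup",155,240,190,272,.04,.07),("inf",315,250,345,280,.045,.07)],
'scene':[("A230",208,240,250,283,.033,.06),("C251",228,272,274,318,.033,.06),("B212",190,288,232,336,.033,.06),("rail",288,265,455,320,.045,.06),("rim",325,205,398,265,.053,.07),("mud",460,200,492,252,.02,.2),("mudtop",460,200,492,252,.14,.2),("stand",440,183,472,218,.06,.1),("cup",405,205,432,236,.04,.07),("inf",282,235,308,266,.045,.07)]}
for n,W in(("top",WT),("scene",WS)):
    print(n)
    for k,*b in B[n]:
        p=sel(W,*b);print(k,rect(p) if len(p)>3 else len(p))
# balls: dark in bowl
for n,C,W,b in(("top",T,WT,(205,220,288,300)),("scene",S,WS,(330,208,395,262))):
    g=cv2.cvtColor(C["frame"],cv2.COLOR_BGR2GRAY);u0,v0,u1,v1=b
    m=(g[v0:v1,u0:u1]<85).astype(np.uint8)
    k,l,s,c=cv2.connectedComponentsWithStats(m)
    for i in range(1,k):
        if 15<s[i,4]<200:
            q=W[v0:v1,u0:u1][l==i];print(n,s[i,4],(c[i]+[u0,v0]).round(),np.nanmedian(q,0).round(3),np.nanmax(q[:,2]).round(3))
E
```

```text
top
tray c=(512,-371) 288x266 long-yaw -80 z med 12 max 20 n 7674
A394 c=(556,-285) 101x47 long-yaw 18 z med 42 max 50 n 891
B439 c=(579,-388) 101x47 long-yaw 9 z med 42 max 51 n 889
C408 c=(440,-316) 100x47 long-yaw 15 z med 42 max 50 n 929
rail c=(647,-2) 400x38 long-yaw 85 z med 50 max 59 n 2641
rim c=(463,45) 166x165 long-yaw -11 z med 58 max 65 n 658
mud c=(563,330) 34x29 long-yaw -27 z med 98 max 155 n 431
mudtop c=(564,332) 24x24 long-yaw 87 z med 149 max 155 n 120
stand c=(435,350) 42x41 long-yaw -82 z med 70 max 77 n 304
cup c=(466,212) 58x58 long-yaw 77 z med 49 max 56 n 201
inf c=(457,-142) 54x53 long-yaw 1 z med 54 max 61 n 133
scene
A230 c=(460,-311) 151x48 long-yaw 16 z med 43 max 52 n 676
C251 c=(540,-291) 132x48 long-yaw 18 z med 43 max 50 n 702
B212 c=(578,-389) 105x46 long-yaw 9 z med 43 max 50 n 698
rail c=(646,-3) 400x42 long-yaw 85 z med 51 max 59 n 2073
rim c=(461,44) 170x166 long-yaw 9 z med 58 max 66 n 452
mud c=(511,334) 143x33 long-yaw -4 z med 88 max 156 n 420
mudtop c=(562,332) 26x22 long-yaw -53 z med 149 max 156 n 74
stand c=(435,349) 42x41 long-yaw -19 
[... 219 characters left out ...]
 0.034
top 81 [230. 253.] [0.479 0.086 0.026] 0.037
top 32 [279. 257.] [ 0.476 -0.027  0.035] 0.055
top 77 [249. 263.] [0.459 0.041 0.026] 0.034
top 77 [265. 269.] [0.446 0.005 0.027] 0.036
top 79 [232. 273.] [0.435 0.079 0.026] 0.034
top 78 [249. 283.] [0.412 0.039 0.026] 0.035
top 42 [228. 288.] [0.4   0.086 0.042] 0.058
scene 23 [393. 221.] [0.42  0.161 0.001] 0.005
scene 47 [353. 224.] [0.416 0.039 0.026] 0.031
scene 45 [369. 227.] [0.439 0.078 0.025] 0.036
scene 45 [345. 236.] [0.45  0.004 0.026] 0.033
scene 48 [359. 236.] [0.463 0.04  0.026] 0.035
scene 48 [378. 238.] [0.483 0.087 0.026] 0.033
scene 25 [352. 246.] [0.489 0.01  0.028] 0.032
scene 25 [370. 248.] [0.509 0.054 0.028] 0.037
```

```bash
python3 - <<'E'
import cv2,numpy as np
a=cv2.imread("pics/top0.png");b=cv2.imread("pics/scene0.png")
x=cv2.resize(a[180:310,360:490],(400,400),interpolation=cv2.INTER_CUBIC)
y=cv2.resize(a[190:300,85:195],(400,400),interpolation=cv2.INTER_CUBIC)
cv2.imwrite("pics/crop1.png",np.hstack([x,y]))
E
```

```text
(no output)
```

View pics/crop1.png

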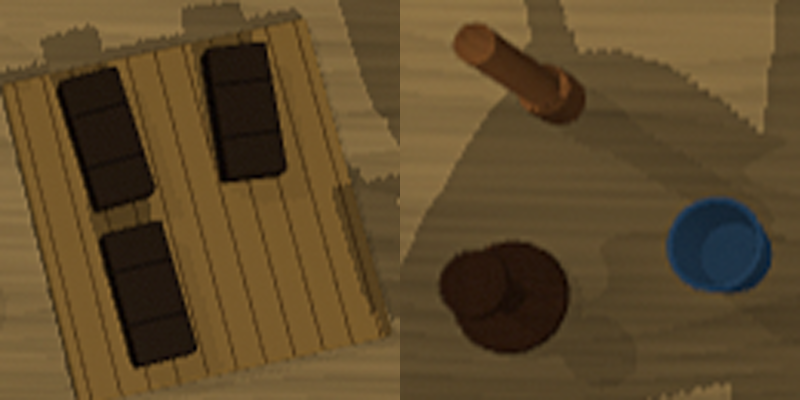

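The crop confirms three dark-brown bricks on the tray. The muddler and pedestal stand next to the cup and clear of it. The measured heights match the text: bricks 42, rail 50, rim 58, pedestal 70 and muddler about 150 mm. First I turn to yaw 180 and head for the muddler.

```bash
python3 -m pendant '[[[0,0,0,0,0,0.93,1],[0,0,0,0,0,0.93,1],[0,0,0,0,0,0.93,1],[0,0,0,0,0,0.93,1],[-1,0.3,0,0,0,0,1],[-1,0.3,0,0,0,0,1],[-1,0.3,0,0,0,0,1],[-1,0.3,0,0,0,0,1]]]'
python3 -m pendant '[[[-1,1,0,0,0,0,1],[-1,1,0,0,0,0,1],[-1,1,0,0,0,0,1],[-1,1,0,0,0,0,1],[-1,1,0,0,0,0,1],[-1,1,0,0,0,0,1],[-1,1,0,0,0,0,1],[-1,1,0,0,0,0,1]]]'
python3 - <<'E'
import numpy as np
b=np.array([(511,55),(489,10),(481,87),(461,40),(447,5),(436,79),(414,39)]);c=np.array([462,44.5])
g=np.array([(x,y) for x in range(400,530) for y in range(-15,110)])
d=np.linalg.norm(g[:,None]-b,axis=2).min(1);d[np.linalg.norm(g-c,axis=1)>48]=0
for i in np.argsort(-d)[:12]:print(g[i],d[i].round(1))
E
```

```text
time_s: 0.9
tcp_pos: [0.2539, -0.6278, 0.248]
eef_rot: [180.0, -0.0, 180.0]
contact_force: [-0.5, -0.8, 0.5]
gripper_width: 0.0877
gripper_force: 0.0
time_s: 1.7
tcp_pos: [0.4139, -0.4672, 0.2482]
eef_rot: [180.0, -0.0, -180.0]
contact_force: [0.4, -0.4, 0.3]
gripper_width: 0.0876
gripper_force: 0.0
[483  58] 28.2
[483  59] 28.1
[482  59] 28.0
[489  38] 27.8
[483  57] 27.8
[482  58] 27.7
[481  59] 27.6
[461  68] 27.3
[484  59] 27.3
[489  39] 27.2
[483  56] 27.2
[484  58] 27.2
```

```bash
python3 -m pendant '[[[-1,1,0,0,0,0,1],[-1,1,0,0,0,0,1],[-1,1,0,0,0,0,1],[-1,1,0,0,0,0,1],[-1,1,0,0,0,0,1],[-1,1,0,0,0,0,1],[-1,1,0,0,0,0,1],[-0.4,1,0,0,0,0,1]]]' >/dev/null
python3 -m pendant '[[[0,1,0,0,0,0,1],[0,1,0,0,0,0,1],[0,1,0,0,0,0,1],[0,1,0,0,0,0,1],[0,1,0,0,0,0,1],[0,1,0,0,0,0,1],[0,1,0,0,0,0,1],[0,1,0,0,0,0,1]]]' >/dev/null
python3 -m pendant '[[[0,1,0,0,0,0,1],[0,1,0,0,0,0,1],[0,1,0,0,0,0,1],[0,1,0,0,0,0,1],[0,1,0,0,0,0,1],[0,1,0,0,0,0,1],[0,1,0,0,0,0,1],[0,1,0,0,0,0,1]]]' >/dev/null
python3 -m pendant '[[[0,1,0,0,0,0,1],[0,1,0,0,0,0,1],[0,1,0,0,0,0,1],[0,1,0,0,0,0,1],[0,1,0,0,0,0,1],[0,1,0,0,0,0,1],[0,1,0,0,0,0,1],[0,1,0,0,0,0,1]]]' >/dev/null
python3 -m pendant '[[[0,1,0,0,0,0,1],[0,1,0,0,0,0,1],[0,1,0,0,0,0,1],[0,1,0,0,0,0,1],[0,1,0,0,0,0,1],[0,1,0,0,0,0,1],[0,0.9,0,0,0,0,1],[0,0.9,0,0,0,0,1]]]'
python3 - <<'E'
from plant import r,vision
from h import *
c=vision.capture("scene");W=cloud(c)
cv2.imwrite("pics/s1.png",cv2.resize(c["frame"][140:290,390:540],(600,600)))
p=sel(W,455,190,495,255,.145,.155);print(rect(p) if len(p)>3 else len(p))
E
```

```text
time_s: 5.7
tcp_pos: [0.5612, 0.3293, 0.2485]
eef_rot: [-180.0, -0.0, -180.0]
contact_force: [0.0, -0.1, 0.2]
gripper_width: 0.0876
gripper_force: 0.0
c=(564,330) 25x22 long-yaw -34 z med 149 max 155 n 62
```

View pics/s1.png

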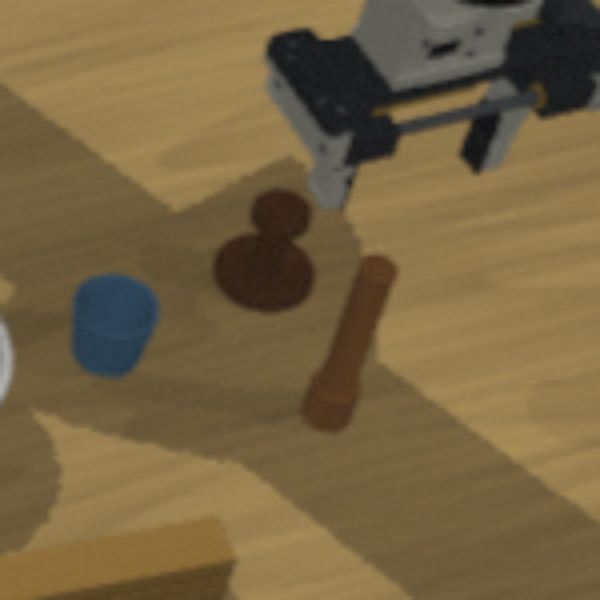

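The open gripper hangs centred above the muddler, whose top is at crop (376,268). I go down and grip.

```bash
python3 -m pendant '[[[-0.1,0.1,1,0,0,0,1],[0,0,1,0,0,0,1],[0,0,1,0,0,0,1],[0,0,1,0,0,0,1],[0,0,1,0,0,0,1],[0,0,0.9,0,0,0,1],[0,0,0,0,0,0,1],[0,0,0,0,0,0,-1]]]' 50
python3 -m pendant '[[[0,0,0,0,0,0,-1],[0,0,0,0,0,0,-1],[0,0,0,0,0,0,-1],[0,0,0,0,0,0,-1],[0,0,0,0,0,0,-1],[0,0,0,0,0,0,-1],[0,0,0,0,0,0,-1],[0,0,0,0,0,0,-1]]]'
python3 -m pendant '[[[0,0,-0.5,0,0,0,-1],[0,0,-1,0,0,0,-1],[0,0,-1,0,0,0,-1],[0,0,-1,0,0,0,-1],[0,0,-1,0,0,0,-1],[0,0,0,0,0,0,-1],[0,0,0,0,0,0,-1],[0,0,0,0,0,0,-1]]]'
python3 - <<'E'
from plant import r,vision
from h import *
for n,b in(("scene",(440,160,520,260)),("top",(80,150,200,260))):
    c=vision.capture(n);W=cloud(c);f=c["frame"]
    hsv=cv2.cvtColor(f,cv2.COLOR_BGR2HSV)
    u0,v0,u1,v1=b
    cv2.imwrite(f"pics/{n}2.png",f[v0:v1,u0:u1])
    for z0,z1 in((.085,.115),(.12,.15),(.15,.18)):
        p=sel(W,*b,z0,z1);p=p[(abs(p[:,0]-.563)<.04)&(abs(p[:,1]-.332)<.04)]
        if len(p)>3:print(n,z0,rect(p),p[:,2].min())
a=[cv2.resize(cv2.imread(f"pics/{n}2.png"),(400,500),interpolation=2) for n in("scene","top")]
cv2.imwrite("pics/g2.png",np.hstack(a))
E
```

```text
time_s: 6.55
tcp_pos: [0.5635, 0.3301, 0.1308]
eef_rot: [-180.0, -0.0, -180.0]
contact_force: [-0.6, 0.4, 0.2]
gripper_width: 0.0837
gripper_force: 0.0
time_s: 7.35
tcp_pos: [0.5633, 0.3297, 0.1305]
eef_rot: [-180.0, -0.0, -180.0]
contact_force: [0.1, 0.3, -2.3]
gripper_width: 0.0234
gripper_force: 49.9
time_s: 8.15
tcp_pos: [0.5627, 0.3293, 0.2196]
eef_rot: [-179.9, -0.1, 180.0]
contact_force: [-0.6, -0.1, -1.8]
gripper_width: 0.0231
gripper_force: 49.9
scene 0.085 c=(567,321) 34x21 long-yaw 40 z med 103 max 115 n 87 0.08867811438077003
scene 0.12 c=(564,324) 32x26 long-yaw 40 z med 130 max 150 n 111 0.12024478881094726
scene 0.15 c=(565,323) 23x16 long-yaw 44 z med 164 max 180 n 81 0.1500856210853889
top 0.085 c=(554,321) 30x11 long-yaw -46 z med 103 max 115 n 61 0.0882251274251865
top 0.12 c=(555,326) 33x17 long-yaw -69 z med 125 max 150 n 104 0.12002458027690195
top 0.15 c=(555,324) 17x5 long-yaw -61 z med 159 max 175 n 27 0.15016972271700527
```

View pics/g2.png

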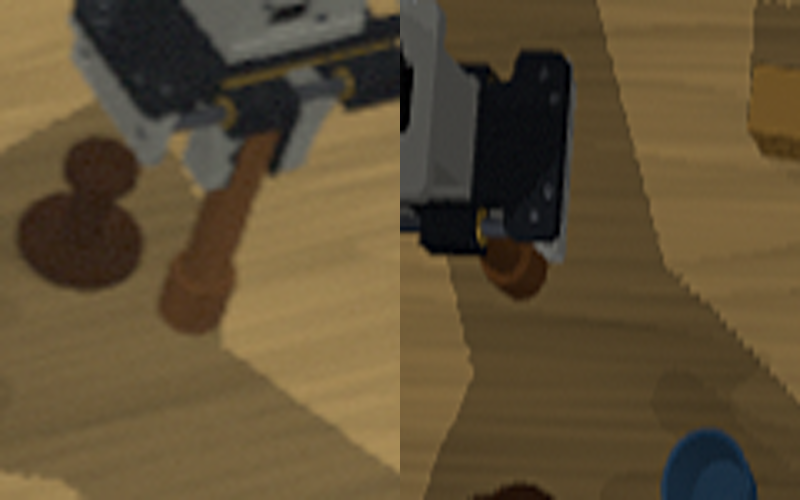

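The muddler is held upright; its foot is clear of the table at crop (195,300). Next it goes to the bowl, into the widest gap between the balls.

```bash
python3 -m pendant '[[[0.5,-1,0,0,0,0,-1],[0.5,-1,0,0,0,0,-1],[0.5,-1,0,0,0,0,-1],[0.5,-1,0,0,0,0,-1],[0.5,-1,0,0,0,0,-1],[0.5,-1,0,0,0,0,-1],[0.5,-1,0,0,0,0,-1],[0.5,-1,0,0,0,0,-1]]]' 50 >/dev/null
python3 -m pendant '[[[0,-1,0,0,0,0,-1],[0,-1,0,0,0,0,-1],[0,-1,0,0,0,0,-1],[0,-1,0,0,0,0,-1],[0,-1,0,0,0,0,-1],[0,-0.55,0,0,0,0,-1],[0,0,0,0,0,0,-1],[0,0,0,0,0,0,-1]]]'
python3 -m pendant '[[[0,0,0.6,0,0,0,-1],[0,0,0.6,0,0,0,-1],[0,0,0.6,0,0,0,-1],[0,0,0.6,0,0,0,-1],[0,0,0.5,0,0,0,-1],[0,0,0.4,0,0,0,-1],[0,0,0.4,0,0,0,-1],[0,0,0,0,0,0,-1]]]'
```

```text
time_s: 9.85
tcp_pos: [0.4834, 0.0588, 0.2204]
eef_rot: [180.0, -0.0, 180.0]
contact_force: [-0.2, 1.1, -1.5]
gripper_width: 0.0232
gripper_force: 49.9
time_s: 10.65
tcp_pos: [0.4828, 0.0584, 0.1454]
eef_rot: [-180.0, -0.1, 180.0]
contact_force: [-0.5, -0.7, -1.0]
gripper_width: 0.0231
gripper_force: 49.9
```

```bash
python3 -m pendant '[[[0,0.75,0,0,0,0,-1],[0.56,0.28,0,0,0,0,-1],[0.62,0.07,0,0,0,0,-1],[0.6,-0.15,0,0,0,0,-1],[0.52,-0.35,0,0,0,0,-1],[0.37,-0.5,0,0,0,0,-1],[0.17,-0.6,0,0,0,0,-1],[-0.05,-0.62,0,0,0,0,-1]]]'
python3 -m pendant '[[[-0.25,-0.57,0,0,0,0,-1],[-0.43,-0.45,0,0,0,0,-1],[-0.56,-0.28,0,0,0,0,-1],[-0.62,-0.07,0,0,0,0,-1],[-0.6,0.15,0,0,0,0,-1],[-0.52,0.35,0,0,0,0,-1],[-0.37,0.5,0,0,0,0,-1],[-0.17,0.6,0,0,0,0,-1]]]'
python3 -m pendant '[[[0.5,0.05,0,0,0,0,-1],[0.5,0.05,0,0,0,0,-1],[0.5,0.05,0,0,0,0,-1],[0.5,0.05,0,0,0,0,-1],[0,0,0,0,0,0,-1],[0,0,0,0,0,0,-1],[0,0,0,0,0,0,-1],[0,0,0,0,0,0,-1]]]'
python3 - <<'E'
from plant import r,vision
from h import *
o=[]
for n,b in(("scene",(315,180,415,280)),("top",(195,210,295,310))):
    c=vision.capture(n);u0,v0,u1,v1=b;np.savez(f"{n}3.npz",**c)
    o.append(cv2.resize(c["frame"][v0:v1,u0:u1],(400,400),interpolation=2))
cv2.imwrite("pics/st3.png",np.hstack(o))
E
```

```text
time_s: 11.45
tcp_pos: [0.4279, 0.0359, 0.1472]
eef_rot: [179.9, 0.1, -180.0]
contact_force: [5.4, 2.4, -1.0]
gripper_width: 0.0234
gripper_force: 50.0
time_s: 12.25
tcp_pos: [0.4981, 0.0412, 0.1459]
eef_rot: [-180.0, -0.1, 180.0]
contact_force: [0.7, 0.1, -1.6]
gripper_width: 0.0231
gripper_force: 49.9
time_s: 13.05
tcp_pos: [0.4583, 0.0449, 0.1466]
eef_rot: [180.0, 0.0, 180.0]
contact_force: [0.7, 0.1, -1.1]
gripper_width: 0.0233
gripper_force: 49.9
```

View pics/st3.png

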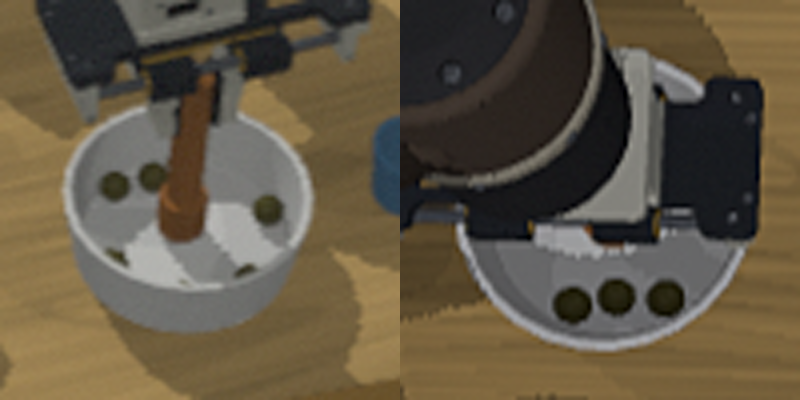

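Balls have moved: three sit against the near wall, at top crop (572,304), (616,297), (665,297), and two at scene crop (115,185), (152,177). The bowl is intact and nothing is out. One reverse loop for good measure, then back to the centre and up.

```bash
python3 -m pendant '[[[0.42,0.52,0,0,0,0,-1],[-0.4,0.66,0,0,0,0,-1],[-0.72,0.23,0,0,0,0,-1],[-0.72,-0.18,0,0,0,0,-1],[-0.4,-0.47,0,0,0,0,-1],[-0.16,-0.6,0,0,0,0,-1],[0.05,-0.62,0,0,0,0,-1],[0.27,-0.57,0,0,0,0,-1]]]'
python3 -m pendant '[[[0.45,-0.45,0,0,0,0,-1],[0.57,-0.27,0,0,0,0,-1],[0.62,-0.05,0,0,0,0,-1],[0.6,0.16,0,0,0,0,-1],[0.52,0.35,0,0,0,0,-1],[0.35,0.52,0,0,0,0,-1],[0.16,0.6,0,0,0,0,-1],[-0.05,0.62,0,0,0,0,-1]]]'
python3 -m pendant '[[[-0.58,-0.15,0,0,0,0,-1],[-0.58,-0.15,0,0,0,0,-1],[-0.58,-0.15,0,0,0,0,-1],[0,0,0,0,0,0,-1],[0,0,0,0,0,0,-1],[0,0,0,0,0,0,-1],[0,0,0,0,0,0,-1],[0,0,0,0,0,0,-1]]]'
python3 - <<'E'
from plant import r,vision
import numpy as np
np.savez("scene4.npz",**vision.capture("scene"));np.savez("top4.npz",**vision.capture("top"))
E
python3 -m pendant '[[[0,0,-0.5,0,0,0,-1],[0,0,-1,0,0,0,-1],[0,0,-1,0,0,0,-1],[0,0,-1,0,0,0,-1],[0,0,-1,0,0,0,-1],[0,0,0,0,0,0,-1],[0,0,0,0,0,0,-1],[0,0,0,0,0,0,-1]]]'
python3 - <<'E'
from plant import r,vision
from h import *
o=[]
for n,b in(("scene",(315,180,415,280)),("top",(195,210,295,310))):
    c=vision.capture(n);u0,v0,u1,v1=b;np.savez(f"{n}5.npz",**c)
    o.append(cv2.resize(c["frame"][v0:v1,u0:u1],(400,400),interpolation=2))
u0,v0,u1,v1=315,180,415,280
o[1]=cv2.resize(np.load("scene4.npz")["frame"][v0:v1,u0:u1],(400,400),interpolation=2)
cv2.imwrite("pics/st4.png",np.hstack(o))
E
```

```text
time_s: 13.95
tcp_pos: [0.4905, 0.0226, 0.1461]
eef_rot: [-180.0, -0.1, 179.9]
contact_force: [0.5, 1.0, -1.7]
gripper_width: 0.023
gripper_force: 49.9
time_s: 14.75
tcp_pos: [0.4274, 0.0548, 0.1477]
eef_rot: [180.0, 0.2, -179.9]
contact_force: [6.5, -4.1, 0.4]
gripper_width: 0.0235
gripper_force: 50.0
time_s: 15.55
tcp_pos: [0.4613, 0.0448, 0.1466]
eef_rot: [180.0, 0.0, -180.0]
contact_force: [0.0, -0.8, -1.2]
gripper_width: 0.0231
gripper_force: 50.0
time_s: 16.45
tcp_pos: [0.461, 0.0447, 0.236]
eef_rot: [-180.0, -0.1, 180.0]
contact_force: [-0.0, 0.1, -1.7]
gripper_width: 0.0229
gripper_force: 50.0
```

View pics/st4.png

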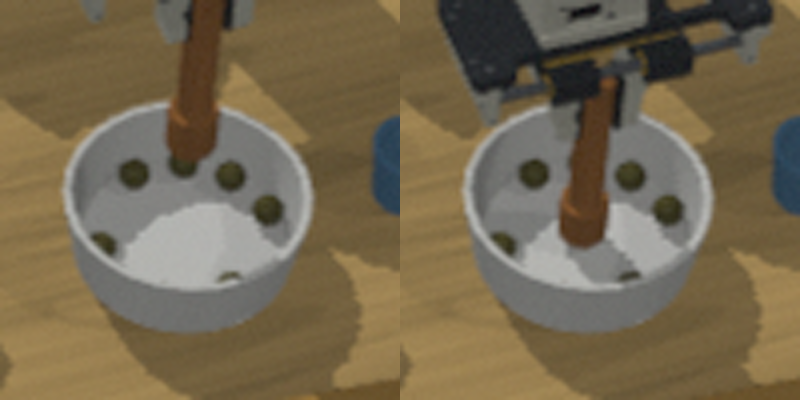

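```bash
python3 - <<'E'
from h import *
b0=np.array([(511,55),(489,10),(481,87),(461,40),(447,5),(436,79),(414,39)])
for f in("scene3","scene4","scene5","top5"):
    C=dict(np.load(f+".npz"));W=cloud(C)
    hsv=cv2.cvtColor(C["frame"],cv2.COLOR_BGR2GRAY)
    m=((hsv<85)&(abs(W[...,0]-.462)<.078)&(abs(W[...,1]-.0445)<.078)&(np.hypot(W[...,0]-.462,W[...,1]-.0445)<.072)&(W[...,2]<.035)).astype(np.uint8)
    k,l,s,c=cv2.connectedComponentsWithStats(m)
    for i in range(1,k):
        if s[i,4]>5:
            q=np.nanmedian(W[l==i],0)*1000;d=np.hypot(*(q[:2]-b0).T)
            print(f,s[i,4],c[i].round(),q.round(),"near",d.min().round(),d.argmin(), 'ang',np.degrees(np.arctan2(q[1]-44.5,q[0]-462)).round())
E
```

```text
scene3 41 [353. 224.] [414.  40.  26.] near 1.0 6 ang -174.0
scene3 45 [343. 226.] [414.  12.  25.] near 27.0 6 ang -146.0
scene3 41 [382. 232.] [467. 106.  26.] near 23.0 2 ang 85.0
scene3 34 [360. 237.] [467.  41.  28.] near 6.0 3 ang -37.0
scene3 8 [344. 244.] [474.  -5.  25.] near 21.0 1 ang -76.0
scene3 7 [376. 247.] [514.  69.  31.] near 14.0 0 ang 25.0
scene4 43 [348. 223.] [409.  28.  27.] near 12.0 6 ang -163.0
scene4 45 [372. 224.] [431.  92.  27.] near 14.0 5 ang 123.0
scene4 44 [382. 232.] [467. 104.  26.] near 22.0 2 ang 85.0
scene4 35 [360. 239.] [474.  38.  28.] near 13.0 3 ang -28.0
scene4 20 [341. 240.] [460. -11.  30.] near 21.0 4 ang -92.0
scene4 8 [372. 248.] [515.  57.  30.] near 4.0 0 ang 13.0
scene5 27 [360. 222.] [411.  62.  23.] near 24.0 6 ang 161.0
scene5 43 [348. 223.] [408.  28.  27.] near 13.0 6 ang -163.0
scene5 45 [372. 224.] [430.  91.  27.] near 14.0 5 ang 124.0
scene5 43 [381. 232.] [466. 105.  26.] near 23.0 2 ang 86.0
scene5 20 [341. 240.] [460. -12.  28.] near 21.0 4 ang -92.0
top5 44 [222. 261.] [460. 103.  25.] near 26.0 2 ang 92.0
top5 48 [274. 265.] [456. -15.  24.] near 22.0 4 ang -96.0
top5 84 [226. 276.] [427.  92.  26.] near 16.0 5 ang 127.0
top5 82 [237. 286.] [405.  65.  26.] near 28.0 6 ang 160.0
top5 79 [253. 287.] [404.  29.  25.] near 14.0 6 ang -165.0
```

```bash
python3 -m pendant '[[[0.2,1,0,0,0,0,-1],[0.2,1,0,0,0,0,-1],[0.2,1,0,0,0,0,-1],[0.2,1,0,0,0,0,-1],[0.2,1,0,0,0,0,-1],[0.2,1,0,0,0,0,-1],[0.1,1,0,0,0,0,-1],[0,1,0,0,0,0,-1]]]' >/dev/null
python3 -m pendant '[[[0,1,0,0,0,0,-1],[0,1,0,0,0,0,-1],[0,1,0,0,0,0,-1],[0,1,0,0,0,0,-1],[0,1,0,0,0,0,-1],[0,1,0,0,0,0,-1],[0,1,0,0,0,0,-1],[0,0.25,0,0,0,0,-1]]]' >/dev/null
python3 -m pendant '[[[0,0,0,0,0,0,-1],[0,0,0,0,0,0,-1],[0,0,0,0,0,0,-1],[0,0,0,0,0,0,-1],[0,0,0,0,0,0,-1],[0,0,0,0,0,0,-1],[0,0,0,0,0,0,-1],[0,0,0,0,0,0,-1]]]'
python3 - <<'E'
from plant import r,vision
from h import *
o=[]
for n,b in(("scene",(410,120,510,220)),("top",(195,210,295,310))):
    c=vision.capture(n);u0,v0,u1,v1=b;np.savez(f"{n}6.npz",**c)
    o.append(cv2.resize(c["frame"][v0:v1,u0:u1],(400,400),interpolation=2))
    W=cloud(c)
    if n=="scene":
        for z0 in range(85,210,15):
            p=sel(W,430,120,500,215,z0/1e3,(z0+15)/1e3)
            p=p[(abs(p[:,0]-.435)<.025)&(abs(p[:,1]-.35)<.021)]
            if len(p)>5:print(z0,np.median(p,0).round(4),len(p),p[:,2].min(),p[:,1].min(),p[:,1].max())
cv2.imwrite("pics/st6.png",np.hstack(o))
E
```

```text
time_s: 18.95
tcp_pos: [0.4355, 0.3498, 0.2366]
eef_rot: [180.0, 0.0, -180.0]
contact_force: [0.1, 0.2, -1.0]
gripper_width: 0.0237
gripper_force: 50.0
100 [0.4444 0.3375 0.1121] 22 0.10577011473562747 0.3314674656370493 0.36196274033281406
115 [0.4471 0.3385 0.1239] 56 0.11510910497973077 0.3301235889467423 0.3614034160663062
130 [0.4435 0.3406 0.1397] 71 0.13011677776629396 0.3304578338344015 0.3632099057957944
145 [0.442  0.3418 0.1518] 43 0.14505429168284417 0.3340824219378551 0.35975568417966747
160 [0.4418 0.3411 0.1676] 36 0.16047401331858835 0.3356729744597572 0.35938248361530456
175 [0.4426 0.3421 0.1814] 44 0.17512989237447038 0.3354890445089485 0.3564230389905865
190 [0.4413 0.3418 0.1979] 42 0.1906863650891287 0.33575029441657006 0.3568415261658864
205 [0.4428 0.3467 0.2133] 34 0.20568674614904786 0.33569474556431245 0.36599020728509124
```

View pics/st6.png

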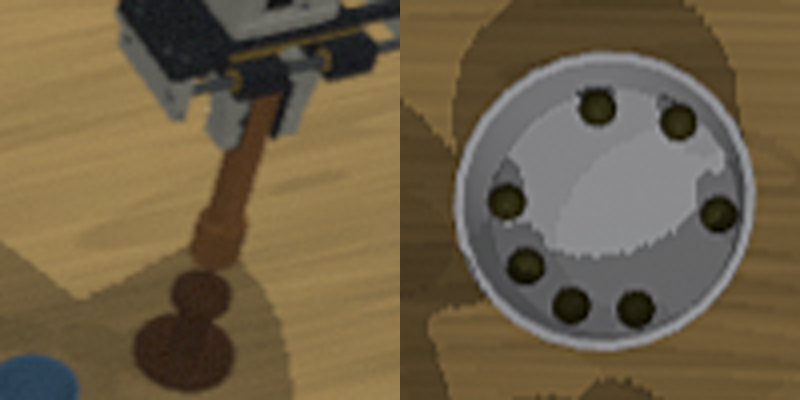

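All seven balls lie inside the bowl along its wall, at top crop (597,106), (678,123), (718,213), (635,309), (571,305), (525,266), (507,201). The muddler hangs straight over the pedestal. I lower it and let go.

```bash
python3 -m pendant '[[[0,0,0.6,0,0,0,-1],[0,0,0.6,0,0,0,-1],[0,0,0.25,0,0,0,-1],[0,0,0.15,0,0,0,-1],[0,0,0.1,0,0,0,-1],[0,0,0.05,0,0,0,-1],[0,0,0,0,0,0,-1],[0,0,0,0,0,0,-1]]]'
```

```text
time_s: 19.85
tcp_pos: [0.4356, 0.35, 0.2019]
eef_rot: [180.0, 0.0, -180.0]
contact_force: [-0.3, 0.7, -1.7]
gripper_width: 0.0235
gripper_force: 50.0
```

```bash
python3 -m pendant '[[[0,0,0.05,0,0,0,-1],[0,0,0,0,0,0,-0.4],[0,0,0,0,0,0,-0.3],[0,0,0,0,0,0,-0.2],[0,0,0,0,0,0,0],[0,0,0,0,0,0,0.5],[0,0,0,0,0,0,1],[0,0,0,0,0,0,1]]]' 10
python3 -m pendant '[[[0,0,-0.5,0,0,0,1],[0,0,-0.5,0,0,0,1],[0,0,-1,0,0,0,1],[0,0,-1,0,0,0,1],[0,0,-1,0,0,0,1],[0,0,-0.5,0,0,0,1],[0,-1,0,0,0,0,1],[0,-1,0,0,0,0,1]]]'
python3 -m pendant '[[[0,-1,0,0,0,0,1],[-0.5,-1,0,0,0,0,1],[-0.5,-1,0,0,0,0,1],[-0.5,-1,0,0,0,0,1],[-0.5,-1,0,0,0,0,1],[-0.5,-1,0,0,0,0,1],[-0.5,-1,0,0,0,0,1],[-0.5,-1,0,0,0,0,1]]]'
python3 - <<'E'
from plant import r,vision
from h import *
for n,b in(("scene",(440,110,480,218)),("top",(50,200,140,300))):
    c=vision.capture(n);W=cloud(c)
    for z0,z1 in((.21,.23),(.12,.2),(.072,.1)):
        p=sel(W,*b,z0,z1);print(n,z0,rect(p) if len(p)>3 else len(p))
E
```

```text
time_s: 20.65
tcp_pos: [0.4355, 0.3499, 0.2006]
eef_rot: [-180.0, 0.0, -180.0]
contact_force: [-0.2, -0.2, -0.6]
gripper_width: 0.0616
gripper_force: 0.0
time_s: 21.45
tcp_pos: [0.4351, 0.3089, 0.2903]
eef_rot: [-180.0, -0.0, -180.0]
contact_force: [0.3, -0.0, -0.3]
gripper_width: 0.0873
gripper_force: 0.0
time_s: 22.25
tcp_pos: [0.5051, 0.1475, 0.2901]
eef_rot: [-180.0, -0.0, 180.0]
contact_force: [0.3, -0.4, 0.5]
gripper_width: 0.0875
gripper_force: 0.0
scene 0.21 c=(435,348) 27x23 long-yaw -67 z med 219 max 225 n 70
scene 0.12 c=(441,344) 24x18 long-yaw 61 z med 162 max 200 n 212
scene 0.072 c=(442,342) 36x22 long-yaw 55 z med 86 max 100 n 96
top 0.21 c=(437,348) 25x24 long-yaw 41 z med 219 max 224 n 142
top 0.12 c=(434,342) 23x11 long-yaw -18 z med 162 max 200 n 197
top 0.072 c=(430,342) 38x18 long-yaw -34 z med 83 max 99 n 86
```

The muddler stands at (436,348), top at about 221 mm, upright. Now the bricks, A first.

```bash
python3 -m pendant '[[[-0.3,-1,0,0,0,0,1],[-0.3,-1,0,0,0,0,1],[-0.3,-1,0,0,0,0,1],[-0.3,-1,0,0,0,0,1],[-0.3,-1,0,0,0,0,1],[-0.3,-1,0,0,0,0,1],[-0.3,-1,0,0,0,0,1],[-0.3,-1,0,0,0,0,1]]]' >/dev/null
python3 -m pendant '[[[-0.15,-1,0.5,0,0,0,1],[0,-1,0.5,0,0,0,1],[0,-1,0.5,0,0,0,1],[0,-1,0.5,0,0,0,1],[0,-1,0.5,0,0,0,1],[0,-1,0.5,0,0,0,1],[0,-1,0.5,0,0,0,1],[0,-1,0.5,0,0,0,1]]]' > /dev/null
python3 -m pendant '[[[0,-1,0,0,0,0,1],[0,-1,0,0,0,0,1],[0,-1,0,0,0,0,1],[0,-1,0,0,0,0,1],[0,-1,0,0,0,0,1],[0,-0.6,0,0,0,0,1],[0,0,0,0,0,-1,1],[0,0,0,0,0,-1,1]]]'
python3 -m pendant '[[[0,0,0,0,0,-1,1],[0,0,0,0,0,-1,1],[0,0,0,0,0,-0.5,1],[0,0,0,0,0,0,1],[0,0,0,0,0,0,1],[0,0,0,0,0,0,1],[0,0,0,0,0,0,1],[0,0,0,0,0,0,1]]]'
cat > bricks.py <<'E'
from plant import r,vision
from h import *
import sys
# dark-brown blobs over height .03: per camera top-face rectangles
for n in ("scene","top"):
    c=vision.capture(n);W=cloud(c);f=c["frame"];np.savez(f"last_{n}.npz",**c)
    z=W[...,2];ok=(z>.034)&(z<.10)&(f.max(-1)<75)&(W[...,0]>.3)&(W[...,0]<.8)&(W[...,1]<.25)&(np.hypot(W[...,0]-.462,W[...,1]-.0445)>.1)
    k,l,s,cc=cv2.connectedComponentsWithStats(ok.astype(np.uint8),connectivity=4)
    for i in range(1,k):
        if s[i,4]>150:
            p=W[l==i];zt=np.percentile(p[:,2],75);q=p[abs(p[:,2]-zt)<.008]
            print(n,cc[i].round(),rect(q))
E
python3 bricks.py
```

```text
time_s: 24.75
tcp_pos: [0.5557, -0.2826, 0.2102]
eef_rot: [180.0, -0.0, -171.9]
contact_force: [-0.6, 0.2, 0.1]
gripper_width: 0.0877
gripper_force: 0.0
time_s: 25.55
tcp_pos: [0.5565, -0.2821, 0.2106]
eef_rot: [-180.0, 0.0, -162.0]
contact_force: [-0.1, -0.4, -0.1]
gripper_width: 0.0878
gripper_force: 0.0
scene [234. 266.] c=(456,-312) 67x46 long-yaw 16 z med 43 max 50 n 241
scene [250. 292.] c=(553,-286) 104x48 long-yaw 16 z med 42 max 49 n 631
scene [212. 310.] c=(577,-388) 104x45 long-yaw 9 z med 43 max 49 n 651
scene [ 60. 370.] c=(651,-732) 55x21 long-yaw -84 z med 81 max 89 n 84
top [440. 222.] c=(563,-390) 68x47 long-yaw 9 z med 42 max 49 n 558
top [397. 232.] c=(537,-291) 61x46 long-yaw 18 z med 42 max 49 n 500
top [408. 275.] c=(440,-316) 100x46 long-yaw 15 z med 42 max 49 n 894
```

```bash
python3 -m pendant '[[[0,-0.15,1,0,0,0,1],[0,0,1,0,0,0,1],[0,0,1,0,0,0,1],[0,0,1,0,0,0,1],[0,0,1,0,0,0,1],[0,0,1,0,0,0,1],[0,0,1,0,0,0,1],[0,0,0.5,0,0,0,1]]]' 20
python3 -m pendant '[[[0,0,0.95,0,0,0,1],[0,0,0.1,0,0,0,1],[0,0,0,0,0,0,0.3],[0,0,0,0,0,0,0.15],[0,0,0,0,0,0,0.05],[0,0,0,0,0,0,0],[0,0,0,0,0,0,-0.1],[0,0,0,0,0,0,-0.1]]]' 20
python3 -m pendant '[[[0,0,0,0,0,0,-0.1],[0,0,0,0,0,0,-0.1],[0,0,-0.3,0,0,0,-0.1],[0,0,-0.7,0,0,0,-0.1],[0,0,-1,0,0,0,-0.1],[0,0,-1,0,0,0,-0.1],[0,0,-1,0,0,0,-0.1],[0,0,-1,0,0,0,-0.1]]]' 20
```

```text
time_s: 26.45
tcp_pos: [0.5566, -0.2847, 0.0587]
eef_rot: [179.9, -0.1, -162.0]
contact_force: [-0.5, 0.6, -0.9]
gripper_width: 0.0876
gripper_force: 0.0
time_s: 27.25
tcp_pos: [0.5575, -0.2849, 0.0399]
eef_rot: [-180.0, 0.0, -162.0]
contact_force: [-1.0, 0.3, 4.1]
gripper_width: 0.046
gripper_force: 20.0
time_s: 28.05
tcp_pos: [0.5574, -0.285, 0.1413]
eef_rot: [-180.0, 0.0, -162.0]
contact_force: [-0.3, -1.2, -1.9]
gripper_width: 0.0458
gripper_force: 20.0
```

```bash
python3 -m pendant '[[[0,0,0,0,0,1,-0.1],[0,0,0,0,0,1,-0.1],[0,0,0,0,0,1,-0.1],[0,0,0,0,0,1,-0.1],[0,0,0,0,0,1,-0.1],[0,0,0,0,0,0.75,-0.1],[0,0.5,0,0,0,0,-0.1],[0,1,0,0,0,0,-0.1]]]' 20
python3 -m pendant '[[[-0.4,1,0,0,0,0,-0.1],[-0.4,1,0,0,0,0,-0.1],[-0.4,1,0,0,0,0,-0.1],[-0.4,1,0,0,0,0,-0.1],[-0.4,1,0,0,0,0,-0.1],[-0.4,1,0,0,0,0,-0.1],[-0.4,1,0,0,0,0,-0.1],[-0.45,1,0,0,0,0,-0.1]]]' >/dev/null
python3 -m pendant '[[[0,1,0,0,0,0,-0.1],[0,1,0,0,0,0,-0.1],[0,1,0,0,0,0,-0.1],[0,1,0,0,0,0,-0.1],[0,1,0,0,0,0,-0.1],[0,1,0,0,0,0,-0.1],[0,1,0,0,0,0,-0.1],[0,1,0,0,0,0,-0.1]]]' >/dev/null
python3 -m pendant '[[[0,1,0,0,0,0,-0.1],[0,0.5,0,0,0,0,-0.1],[0,0.5,0,0,0,0,-0.1],[0,0,0,0,0,0,-0.1],[0,0,0,0,0,0,-0.1],[0,0,0,0,0,0,-0.1],[0,0,0,0,0,0,-0.1],[0,0,0,0,0,0,-0.1]]]'
python3 bricks.py
python3 - <<'E'
from h import *
W=cloud(np.load("last_scene.npz"));p=sel(W,380,200,460,310,.045,.056);print(rect(p[(p[:,0]<.69)&(p[:,0]>.6)]))
cv2.imwrite("pics/p7.png",cv2.resize(np.load("last_scene.npz")["frame"][150:320,280:480],(800,600)))
E
```

```text
time_s: 28.85
tcp_pos: [0.5599, -0.2552, 0.1401]
eef_rot: [-180.0, 0.0, 175.0]
contact_force: [0.2, -0.1, -0.6]
gripper_width: 0.0458
gripper_force: 20.0
time_s: 31.25
tcp_pos: [0.6562, 0.0973, 0.1396]
eef_rot: [180.0, 0.0, 175.0]
contact_force: [-0.0, 0.3, -2.0]
gripper_width: 0.0459
gripper_force: 20.0
scene [228. 260.] c=(439,-317) 104x47 long-yaw 15 z med 43 max 50 n 548
scene [212. 310.] c=(578,-388) 103x44 long-yaw 9 z med 43 max 52 n 648
scene [ 60. 370.] c=(652,-731) 56x20 long-yaw -85 z med 81 max 90 n 88
top [523. 195.] c=(633,-576) 94x19 long-yaw -13 z med 87 max 94 n 125
top [439. 215.] c=(578,-388) 99x47 long-yaw 9 z med 42 max 51 n 861
top [408. 275.] c=(440,-316) 100x47 long-yaw 15 z med 42 max 51 n 914
c=(656,107) 179x40 long-yaw 85 z med 50 max 56 n 686
```

View pics/p7.png

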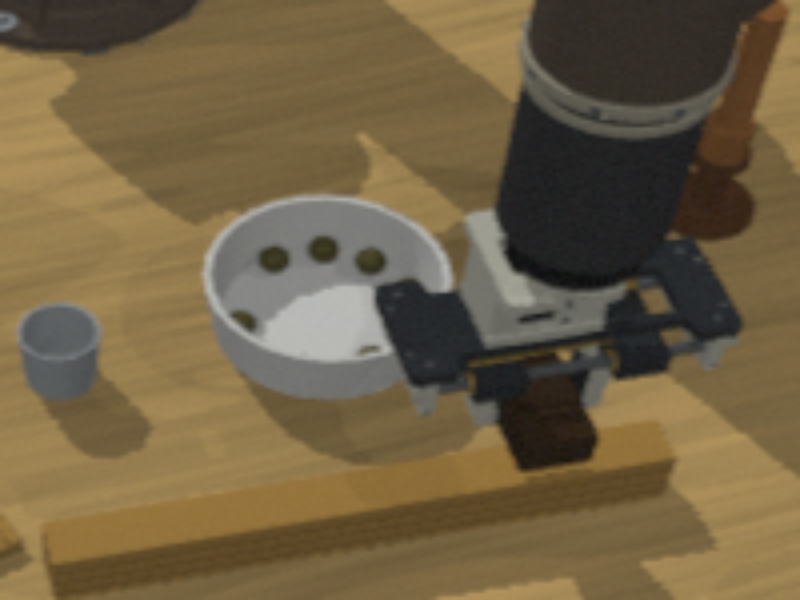

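The brick hangs square over the rail's far part, at crop (550,420). I lower it and release.

```bash
python3 -m pendant '[[[0,0,0.8,0,0,0,-0.1],[0,0,0.8,0,0,0,-0.1],[0,0,0.7,0,0,0,-0.1],[0,0,0.4,0,0,0,-0.1],[0,0,0.2,0,0,0,-0.1],[0,0,0.1,0,0,0,-0.1],[0,0,0,0,0,0,-0.1],[0,0,0,0,0,0,-0.1]]]' 20
```

```text
time_s: 32.15
tcp_pos: [0.6566, 0.098, 0.0802]
eef_rot: [180.0, 0.1, 175.0]
contact_force: [0.5, 0.5, -1.5]
gripper_width: 0.0463
gripper_force: 20.0
```

```bash
python3 -m pendant '[[[0,0,0.08,0,0,0,-0.1],[0,0,0.02,0,0,0,-0.1],[0,0,0,0,0,0,0.1],[0,0,0,0,0,0,0.15],[0,0,0,0,0,0,0.3],[0,0,0,0,0,0,0.6],[0,0,0,0,0,0,0.7],[0,0,0,0,0,0,0.7]]]' 20
python3 -m pendant '[[[0,0,-0.5,0,0,0,0.7],[0,0,-1,0,0,0,0.7],[0,0,-1,0,0,0,0.7],[0,0,-1,0,0,0,1],[0,0,-1,0,0,0,1],[0,-1,0,0,0,0,1],[0,-1,0,0,0,0,1],[0,-1,0,0,0,0,1]]]'
python3 -m pendant '[[[0.2,-1,0,0,0,0,1],[0.2,-1,0,0,0,0,1],[0.2,-1,0,0,0,0,1],[0.2,-1,0,0,0,0,1],[0.2,-1,0,0,0,0,1],[0.2,-1,0,0,0,0,1],[0.2,-1,0,0,0,0,1],[0.3,-1,0,0,0,0,1]]]' >/dev/null
python3 -m pendant '[[[0,-1,0,0,0,0,1],[0,-1,0,0,0,0,1],[0,-1,0,0,0,0,1],[0,-1,0,0,0,0,1],[0,-1,0,0,0,0,1],[0,-1,0,0,0,0,1],[0,-1,0,0,0,0,1],[0,-1,0,0,0,0,1]]]'
python3 -m pendant '[[[0,-1,0,0,0,0,1],[0,-1,0,0,0,0,1],[0,-1,0,0,0,0,1],[0,-1,0,0,0,0,1],[0,-1,0,0,0,0,1],[0,-0.5,0,0,0,0,1],[0,0,0,0,0,-1,1],[0,0,0,0,0,-1,1]]]'
python3 -m pendant '[[[0,0,0,0,0,-1,1],[0,0,0,0,0,-0.5,1],[0,0,0,0,0,0,1],[0,0,0,0,0,0,1],[0,0,0,0,0,0,1],[0,0,0,0,0,0,1],[0,0,0,0,0,0,1],[0,0,0,0,0,0,1]]]'
python3 bricks.py
```

```text
time_s: 32.95
tcp_pos: [0.6562, 0.0979, 0.0776]
eef_rot: [-180.0, -0.0, 175.0]
contact_force: [-0.3, -0.9, 0.0]
gripper_width: 0.0725
gripper_force: 0.0
time_s: 33.75
tcp_pos: [0.6502, 0.0364, 0.1671]
eef_rot: [-180.0, -0.1, 175.0]
contact_force: [0.1, 0.1, -0.4]
gripper_width: 0.0874
gripper_force: 0.0
time_s: 35.35
tcp_pos: [0.5886, -0.2793, 0.1676]
eef_rot: [180.0, 0.0, 175.0]
contact_force: [-0.2, -0.6, 0.8]
gripper_width: 0.0877
gripper_force: 0.0
time_s: 36.15
tcp_pos: [0.5792, -0.388, 0.1673]
eef_rot: [180.0, -0.0, -176.9]
contact_force: [0.9, -0.0, 0.6]
gripper_width: 0.0877
gripper_force: 0.0
time_s: 36.95
tcp_pos: [0.5796, -0.3873, 0.1676]
eef_rot: [-180.0, 0.0, -171.0]
contact_force: [-0.2, -0.4, -0.3]
gripper_width: 0.0871
gripper_force: 0.0
scene [409. 277.] c=(653,96) 103x48 long-yaw -5 z med 80 max 88 n 641
scene [212. 310.] c=(578,-388) 102x45 long-yaw 9 z med 43 max 49 n 648
scene [ 60. 370.] c=(651,-732) 56x20 long-yaw -83 z med 81 max 90 n 85
top [226. 174.] c=(654,97) 99x46 long-yaw -6 z med 80 max 87 n 868
top [441. 224.] c=(558,-391) 58x46 long-yaw 9 z med 42 max 50 n 469
top [408. 275.] c=(440,-316) 99x46 long-yaw 16 z med 42 max 52 n 894
```

```bash
python3 -m pendant '[[[0,0,1,0,0,0,1],[0,0,1,0,0,0,1],[0,0,1,0,0,0,1],[0,0,1,0,0,0,1],[0,0,1,0,0,0,1],[0,0,0.9,0,0,0,1],[0,0,0.5,0,0,0,1],[0,0,0,0,0,0,1]]]' 20
python3 -m pendant '[[[0,0,0,0,0,0,0.5],[0,0,0,0,0,0,0.3],[0,0,0,0,0,0,0.15],[0,0,0,0,0,0,0.05],[0,0,0,0,0,0,0],[0,0,0,0,0,0,-0.1],[0,0,0,0,0,0,-0.1],[0,0,0,0,0,0,-0.1]]]' 20
python3 -m pendant '[[[0,0,0,0,0,0,-0.1],[0,0,0,0,0,0,-0.1],[0,0,-0.3,0,0,0,-0.1],[0,0,-0.7,0,0,0,-0.1],[0,0,-1,0,0,0,-0.1],[0,0,-1,0,0,0,-0.1],[0,0,-1,0,0,0,-0.1],[0,0,-1,0,0,0,-0.1]]]' 20
```

```text
time_s: 37.85
tcp_pos: [0.5788, -0.3869, 0.0379]
eef_rot: [179.9, -0.1, -171.0]
contact_force: [0.6, -0.7, 0.3]
gripper_width: 0.0874
gripper_force: 0.0
time_s: 38.65
tcp_pos: [0.5798, -0.3873, 0.0399]
eef_rot: [-180.0, 0.0, -171.0]
contact_force: [-0.6, 0.6, 2.1]
gripper_width: 0.0457
gripper_force: 20.0
time_s: 39.45
tcp_pos: [0.5796, -0.3872, 0.1412]
eef_rot: [-180.0, 0.0, -171.0]
contact_force: [0.4, -1.0, -2.6]
gripper_width: 0.0458
gripper_force: 20.0
```

```bash
python3 -m pendant '[[[0,0,0,0,0,1,-0.1],[0,0,0,0,0,1,-0.1],[0,0,0,0,0,1,-0.1],[0,0,0,0,0,0.5,-0.1],[-0.2,1,0,0,0,0,-0.1],[-0.2,1,0,0,0,0,-0.1],[-0.2,1,0,0,0,0,-0.1],[-0.2,1,0,0,0,0,-0.1]]]' 20 >/dev/null
python3 -m pendant '[[[-0.2,1,0,0,0,0,-0.1],[-0.2,1,0,0,0,0,-0.1],[-0.2,1,0,0,0,0,-0.1],[-0.2,1,0,0,0,0,-0.1],[-0.1,1,0,0,0,0,-0.1],[0,1,0,0,0,0,-0.1],[0,1,0,0,0,0,-0.1],[0,1,0,0,0,0,-0.1]]]' >/dev/null
python3 -m pendant '[[[0,1,0,0,0,0,-0.1],[0,1,0,0,0,0,-0.1],[0,1,0,0,0,0,-0.1],[0,1,0,0,0,0,-0.1],[0,1,0,0,0,0,-0.1],[0,1,0,0,0,0,-0.1],[0,1,0,0,0,0,-0.1],[0,0.5,0,0,0,0,-0.1]]]' >/dev/null
python3 -m pendant '[[[0,0,0,0,0,0,-0.1],[0,0,0,0,0,0,-0.1],[0,0,0.8,0,0,0,-0.1],[0,0,0.8,0,0,0,-0.1],[0,0,0.7,0,0,0,-0.1],[0,0,0.4,0,0,0,-0.1],[0,0,0.2,0,0,0,-0.1],[0,0,0.1,0,0,0,-0.1]]]'
```

```text
time_s: 42.65
tcp_pos: [0.6475, -0.002, 0.0793]
eef_rot: [-180.0, -0.0, 175.0]
contact_force: [0.0, 1.1, -2.2]
gripper_width: 0.046
gripper_force: 20.0
```

```bash
python3 -m pendant '[[[0,0,0.05,0,0,0,-0.1],[0,0,0.02,0,0,0,-0.1],[0,0,0,0,0,0,0.1],[0,0,0,0,0,0,0.15],[0,0,0,0,0,0,0.3],[0,0,0,0,0,0,0.6],[0,0,0,0,0,0,0.7],[0,0,0,0,0,0,0.7]]]' 20
python3 -m pendant '[[[0,0,-0.5,0,0,0,0.7],[0,0,-1,0,0,0,0.7],[0,0,-1,0,0,0,0.7],[0,0,-1,0,0,0,1],[0,0,-1,0,0,0,1],[0.5,-1,0,0,0,0,1],[0.5,-1,0,0,0,0,1],[0.5,-1,0,0,0,0,1]]]'
python3 -m pendant '[[[0.6,-1,0,0,0,0,1],[0.6,-1,0,0,0,0,1],[0.6,-1,0,0,0,0,1],[0.6,-1,0,0,0,0,1],[0.6,-1,0,0,0,0,1],[0.6,-1,0,0,0,0,1],[0.6,-1,0,0,0,0,1],[0.6,-1,0,0,0,0,1]]]' >/dev/null
python3 -m pendant '[[[0.6,-1,0,0,0,0,1],[0.6,-1,0,0,0,0,1],[0.6,-1,0,0,0,0,1],[0.6,-1,0,0,0,0,1],[0.25,-1,0,0,0,0,1],[0,-0.55,0,0,0,0,1],[0,0,0,0,0,-1,1],[0,0,0,0,0,-1,1]]]' >/dev/null
python3 -m pendant '[[[0,0,0,0,0,-1,1],[0,0,0,0,0,-1,1],[0,0,0,0,0,-1,1],[0,0,0,0,0,0,1],[0,0,0,0,0,0,1],[0,0,0,0,0,0,1],[0,0,0,0,0,0,1],[0,0,0,0,0,0,1]]]'
python3 bricks.py
```

```text
time_s: 43.45
tcp_pos: [0.6475, -0.0017, 0.0782]
eef_rot: [-180.0, 0.0, 175.0]
contact_force: [-0.2, -0.0, 0.3]
gripper_width: 0.0727
gripper_force: 0.0
time_s: 44.25
tcp_pos: [0.6107, -0.0604, 0.1677]
eef_rot: [-180.0, -0.1, 175.0]
contact_force: [1.1, -0.1, 0.2]
gripper_width: 0.0875
gripper_force: 0.0
time_s: 46.65
tcp_pos: [0.4403, -0.3159, 0.1682]
eef_rot: [-180.0, 0.0, -165.0]
contact_force: [1.1, 0.7, -0.3]
gripper_width: 0.0873
gripper_force: 0.0
scene [228. 260.] c=(439,-317) 103x47 long-yaw 16 z med 43 max 50 n 543
scene [409. 278.] c=(654,96) 100x47 long-yaw -5 z med 80 max 87 n 649
scene [371. 285.] c=(645,-3) 103x47 long-yaw -5 z med 80 max 89 n 666
scene [ 60. 370.] c=(651,-732) 55x18 long-yaw -82 z med 82 max 91 n 86
top [226. 174.] c=(654,97) 99x47 long-yaw -5 z med 80 max 87 n 874
top [269. 177.] c=(647,-1) 98x46 long-yaw -6 z med 80 max 89 n 740
top [522. 193.] c=(627,-568) 44x7 long-yaw -4 z med 87 max 95 n 61
top [404. 265.] c=(462,-309) 42x30 long-yaw 16 z med 42 max 49 n 220
top [412. 289.] c=(407,-325) 46x32 long-yaw -75 z med 42 max 50 n 283
```

```bash
python3 -m pendant '[[[0,0,1,0,0,0,1],[0,0,1,0,0,0,1],[0,0,1,0,0,0,1],[0,0,1,0,0,0,1],[0,0,1,0,0,0,1],[0,0,0.9,0,0,0,1],[0,0,0.5,0,0,0,1],[0,0,0,0,0,0,1]]]' 20
python3 -m pendant '[[[0,0,0,0,0,0,0.5],[0,0,0,0,0,0,0.3],[0,0,0,0,0,0,0.15],[0,0,0,0,0,0,0.05],[0,0,0,0,0,0,0],[0,0,0,0,0,0,-0.1],[0,0,0,0,0,0,-0.1],[0,0,0,0,0,0,-0.1]]]' 20
python3 -m pendant '[[[0,0,0,0,0,0,-0.1],[0,0,0,0,0,0,-0.1],[0,0,-0.3,0,0,0,-0.1],[0,0,-0.7,0,0,0,-0.1],[0,0,-1,0,0,0,-0.1],[0,0,-1,0,0,0,-0.1],[0,0,-1,0,0,0,-0.1],[0,0,-1,0,0,0,-0.1]]]' 20
```

```text
time_s: 47.55
tcp_pos: [0.4395, -0.3156, 0.0389]
eef_rot: [179.9, -0.1, -165.0]
contact_force: [0.1, 0.3, 0.8]
gripper_width: 0.0872
gripper_force: 0.0
time_s: 48.35
tcp_pos: [0.4404, -0.3159, 0.0404]
eef_rot: [-180.0, 0.0, -165.0]
contact_force: [-1.6, 0.5, 4.1]
gripper_width: 0.0458
gripper_force: 20.0
time_s: 49.15
tcp_pos: [0.4399, -0.3157, 0.1408]
eef_rot: [180.0, -0.0, -165.0]
contact_force: [0.4, 0.3, -1.8]
gripper_width: 0.046
gripper_force: 20.0
```

```bash
python3 -m pendant '[[[0,0,0,0,0,1,-0.1],[0,0,0,0,0,1,-0.1],[0,0,0,0,0,1,-0.1],[0,0,0,0,0,1,-0.1],[0,0,0,0,0,1,-0.1],[-1,1,0,0,0,0,-0.1],[-1,1,0,0,0,0,-0.1],[-1,1,0,0,0,0,-0.1]]]' 20 >/dev/null
python3 -m pendant '[[[-1,1,0,0,0,0,-0.1],[-1,1,0,0,0,0,-0.1],[-1,1,0,0,0,0,-0.1],[-1,1,0,0,0,0,-0.1],[-1,1,0,0,0,0,-0.1],[-0.95,1,0,0,0,0,-0.1],[0,1,0,0,0,0,-0.1],[0,1,0,0,0,0,-0.1]]]' >/dev/null
python3 -m pendant '[[[0,0.5,0,0,0,0,-0.1],[0,0,0,0,0,0,-0.1],[0,0,0.8,0,0,0,-0.1],[0,0,0.8,0,0,0,-0.1],[0,0,0.7,0,0,0,-0.1],[0,0,0.4,0,0,0,-0.1],[0,0,0.2,0,0,0,-0.1],[0,0,0.1,0,0,0,-0.1]]]'
```

```text
time_s: 51.55
tcp_pos: [0.6387, -0.1026, 0.0799]
eef_rot: [-180.0, -0.0, 175.0]
contact_force: [0.0, -0.9, -1.6]
gripper_width: 0.0459
gripper_force: 20.0
```

```bash
python3 -m pendant '[[[0,0,0.05,0,0,0,-0.1],[0,0,0.02,0,0,0,-0.1],[0,0,0,0,0,0,0.1],[0,0,0,0,0,0,0.15],[0,0,0,0,0,0,0.3],[0,0,0,0,0,0,0.6],[0,0,0,0,0,0,0.7],[0,0,0,0,0,0,0.7]]]' 20
python3 -m pendant '[[[0,0,-0.5,0,0,0,0.7],[0,0,-1,0,0,0,0.7],[0,0,-1,0,0,0,0.7],[0,0,-1,0,0,0,1],[0,0,-1,0,0,0,1],[0,-1,-1,0,0,0,1],[0,-1,-1,0,0,0,1],[0,-1,-1,0,0,0,1]]]' >/dev/null
python3 -m pendant '[[[0,-1,0,0,0,0,1],[0,-1,0,0,0,0,1],[0,-1,0,0,0,0,1],[0,-1,0,0,0,0,1],[0,-1,0,0,0,0,1],[0,-1,0,0,0,0,1],[0,-1,0,0,0,0,1],[0,-1,0,0,0,0,1]]]' >/dev/null
python3 -m pendant '[[[0,-1,0,0,0,0,1],[0,-1,0,0,0,0,1],[0,-1,0,0,0,0,1],[0,-1,0,0,0,0,1],[0,0,0,0,0,0,1],[0,0,0,0,0,0,1],[0,0,0,0,0,0,1],[0,0,0,0,0,0,1]]]'
python3 bricks.py
python3 - <<'E'
from h import *
a=dict(np.load("last_top.npz"));W=cloud(a)
for k,*b in[("mudtop",50,180,160,320,.2,.24),("cup",155,240,190,272,.04,.07),("inf",315,250,345,280,.045,.07)]:
    p=sel(W,*b);print(k,rect(p) if len(p)>3 else len(p))
cv2.imwrite("pics/end.png",cv2.resize(a["frame"][130:330,70:480],(800,390)))
E
```

```text
time_s: 52.35
tcp_pos: [0.6387, -0.1023, 0.0788]
eef_rot: [-180.0, 0.0, 175.0]
contact_force: [0.3, -0.1, -1.1]
gripper_width: 0.0723
gripper_force: 0.0
time_s: 54.75
tcp_pos: [0.6127, -0.4007, 0.2289]
eef_rot: [180.0, 0.0, 175.0]
contact_force: [0.3, 0.3, -1.3]
gripper_width: 0.0878
gripper_force: 0.0
scene [409. 277.] c=(653,96) 105x49 long-yaw -5 z med 80 max 88 n 650
scene [371. 285.] c=(645,-3) 102x47 long-yaw -6 z med 81 max 87 n 667
scene [331. 293.] c=(638,-104) 101x46 long-yaw -4 z med 81 max 86 n 672
scene [ 60. 370.] c=(651,-734) 55x19 long-yaw -80 z med 80 max 90 n 86
top [226. 174.] c=(654,96) 100x47 long-yaw -6 z med 80 max 88 n 872
top [270. 178.] c=(646,-2) 101x47 long-yaw -5 z med 80 max 87 n 879
mudtop c=(437,349) 24x24 long-yaw -52 z med 219 max 226 n 169
cup c=(472,211) 60x46 long-yaw 73 z med 48 max 56 n 150
inf 0
```

View pics/end.png

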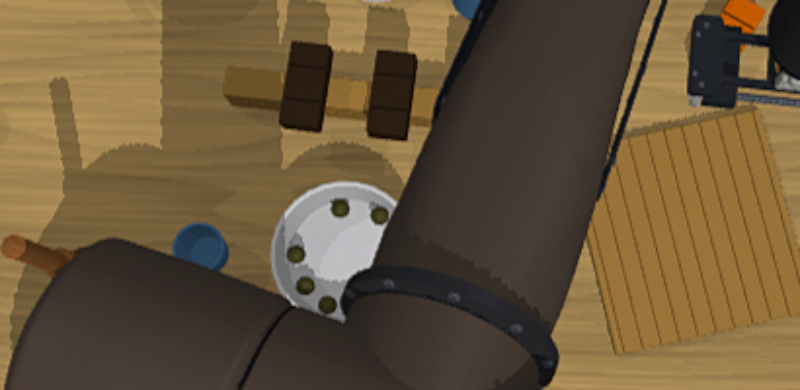

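Two bricks show square on the rail at (306,87) and (392,95). The third, hidden by the arm here, was measured level on the rail at (638,-104) from the scene camera. The muddler is on its pedestal, the visible balls are in the bowl and the tray is empty. I hand in.

```bash
python3 -c "
from plant import r
print(r.close_job())"
```

```text
the job is handed in; nothing more can be done
None
```

Job handed in at about 55 s, with no verdict returned: all seven balls stirred and still in the bowl, the muddler upright on its pedestal within about 2 mm of centre, and all three bricks level and square across the rail; the arm hid the infuser in the last top view, but nothing was seen to touch it or the cup.

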